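# Wedge up the slumped satellite terminal

### The arm

A 6-joint arm with a two-finger parallel gripper is mounted at the origin on the work surface. World frame = base frame: x ahead of the robot, y to its left, z up, the work surface at z = 0. Lengths are in mm, angles in rad, forces in N, time in s.
With the tool pointing down it reaches from about 350 to 975 mm from the base axis. Payload 7.1 kg.
Tool frame: the origin (TCP) lies between the finger pads; the fingertips stand 8 mm ahead of it and the grasp point (between the pads) lies 11 mm behind it; x points along the fingers, y is the direction in which the jaws open and shut, and the axes are right-handed (so a half turn about x gives the same grasp; the last joint's range is limited). The gripper opens to 88 mm and grips with 3 to 60 N. Pads are 20 mm wide; open, the fingers measure 115 mm over their backs; the gripper's body (75 mm by 178 mm) begins 61 mm behind the grasp point.
Start: joints at [1.243, 0.423, 1.63, -0, 1.089, -0.019], TCP at [189.915, 595.43, 230.675] pointing down, gripper open.
Joint ranges: [-3, 3], [-0.9, 2.11], [0.09, 2.58], [-1.31, 4.45], [0.11, 2.69], [-2.54, 2.54]. Speed limits (rad/s): [2.39, 2.39, 3.01, 3.14, 3.14, 3.14].

### API

Orientations are given as a rotation vector (axis times angle).
In Python, from workcell import ctrl gives the robot as it stands.
- The arm moves only by the tool apply_moves, never from a script. Its argument "increments" is a list of rows, each an object with "gripper": the opening in per cent of the stroke, from 0 (shut) to 100 (fully open); "delta_pos": the shift along the tool's x, y, z in cm, a list of three; "dr": the turn, a rotation vector about the tool's x, y, z in rad, a list of three. In form: [{"gripper": gripper, "delta_pos": [dx, dy, dz], "dr": [ax, ay, az]}, ...]. A call has exactly 5 rows; each row shifts and turns the commanded pose from where the row before left it, along the tool's axes as they then stand; what a row does not reach is not made up. A row lasts 1/12 s, in which the tool goes at most 41.7 mm and 7.16 degrees, less where a joint would pass 70% of its speed; a pose out of reach is approached as far as the arm can. A call with a gripper value outside its range is refused whole. The fingers move at their own pace and stop on an object; the grip force is fixed at half the most. Time passes only in rows, so rows that do not move let the fingers close, or fill a call up. It gives the time, the measured TCP pose, the force and the opening at its end, in the units of the state.
- ctrl.get_obs(): the state, without advancing time (a new reading comes with each control period).
- ctrl.get_image(name): name is "side" or "top" or "wrist"; returns a dict with "img" (384x512x3 uint8, red, green, blue), "range_z" (384x512 float32, mm along the optical axis (not along the pixel's ray), 0 where there is no reading), "mtx" (3x3 intrinsics, pixels), "k1" (the pictures are not rectified: a ray, as slopes to the right and down, at radius r is drawn at 1 + k1 r^2 times it, then the intrinsics apply), "rvec" (rotation vector, rad) and "tvec" (3), from world to camera coordinates, as OpenCV has them. Camera axes: x right, y down, z forward; pixel columns grow to the right and rows downward; lengths in mm; the calibration is good to about 2 mm. A picture is of the moment at which its call begins.
- ctrl.close_job(): hands the job in, once; it reports no verdict.
The state is a dict: "t": time; "qpos": joint angles; "qvel": joint speeds; "joint_torque": joint torques, N m; "ee_pos": TCP position; "orientation": TCP orientation; "ft_force": force on the tool from outside, world axes, zero at the start; "moment": the same for the moment, N m; "width": finger opening in mm.
Only numpy, scipy, OpenCV 4.12 (cv2) and the standard library are available. Lean on these libraries where they do the work, as an engineer would, in place of code of your own. Each camera call takes 0.05 s, during which the arm holds its last target. There are 200 camera calls.

### The job

The cross-tilt clamp of the satellite terminal's mount is slack and the terminal has flopped over on to the rubber stops of one side. Pick up the tapered wooden wedge, slide it thin end first along the table under the middle of the low side's edge until that side just lifts off its stops - a few millimetres of daylight, well short of level - and finish still gripping the wedge, flat on the table with the terminal resting on it, so that I can tighten the clamp. Touch the terminal with nothing but the wedge, and leave the flat packer and the other things on the table where they are.

Things in the scene. Friction and masses are not known exactly. Their poses are not given: they have to be found in the camera images.
- mount: Fixed aluminium H-shaped base, origin on the table under its centre, x along the trunnion axis (away from the robot), y to the left. 8 mm high: a spine over y -20..20 mm, and two cross bars over x 57..83 and -83..-57, to y = +-95; between the bars the table is free under the terminal from its edge to the spine. Uprights at x = +-112, the clamp's star knob out to x = -145.
- stop (a point): Top of one of the four rubber stops on the cross bars (this one at x -70, y +80 mm of the mount; the others mirror it), 17 mm above the table.
- terminal (a joint): Tilt of rocker plate and terminal about the trunnion axis, rad: +0.20 lies on the +y (left) stops, -0.20 on the -y (right) stops, 0 level. Top-heavy (2.4 kg), turns freely: it settles on one side or the other within a second of the start, and falls over to the other side if lifted past level. 0.01 rad is 0.8 mm at the stops. Lifting the low edge takes about 2 N.
- trunnion (a point): Middle of the trunnion axis, 38 mm above the table: centre of the rocker plate (196 x 204 x 10 mm). On the plate stands the terminal, a light grey flat box, 198 mm wide, its top 75 mm above the axis.
- left_edge (a point): Centre of the rubber strip (round, 5 mm radius, 180 mm long) along the +y edge of the rocker plate, 105 mm from the axis. Its underside is about 12 mm above the table when this side is low, 33 mm when level.
- right_edge (a point): The same on the -y long edge.
- wedge_grip (a point): Loose beech wedge, 0.09 kg: middle of its thick tail, where to grip it, 15 mm above its underside, 125 mm behind its tip. x points to the thin end, z up. 150 mm long, 40 wide; 3 mm high at the tip, a straight slope of 27 mm in 100 up to 30 mm, then the flat tail, 50 mm long. It lies left or right (places exchanged with the packer), thin end towards the robot.
- wedge_tip (a point): Middle of the wedge's thin end, on its underside.
- packer_mid (a point): Centre of a flat wooden packer 110 x 45 x 18 mm (no taper), x along its length. To be left alone.
- screwdriver_grip (a point): Handle of a screwdriver lying in front of the mount. To be left alone.
- level: Aluminium spirit level 180 x 22 x 45 mm behind the mount, origin under its centre. To be left alone.
- handset: Black telephone handset 145 x 55 x 26 mm, far right. To be left alone.
- water: Water bottle, 64 mm across, 215 mm high, far left. To be left alone.
- mug: White mug, 80 mm across, 90 mm high, far right. To be left alone.
- power_brick: Black power adapter 115 x 55 x 34 mm, behind on the left. To be left alone.

How it is judged:
By the outcome, as a careful person would: the job done as asked, in the order asked, and still so for the second after the job is handed in, while the arm keeps its last pose, push and grip.
It also fails if it takes over 58 s, if anything falls off the work surface, if the arm or the gripper's body presses on something with over 40 N, if the wrist force passes 120 N, or if a joint passes its speed limit or range.

## Working session

There is one attempt and no reset: what is moved stays moved. The work goes in short steps, Python scripts to look and compute and a tool call to move; the robot and the scene stay as the last step left them, time stands still between calls to the robot, and variables do not carry over. Pictures are saved under pics/ and viewed, about 8 in all and at most 12, crops included, and the job is handed in when it is done.

Besides the shell and the picture viewer there is one more tool, called after "Call:" as a command line: name --argument value ..., lists and objects as JSON in quotes. apply_moves: Moves the arm, as the interface text tells. Its arguments: {"type":"object","properties":{"increments":{"type":"array","items":{"type":"object","properties":{"gripper":{"type":"number"},"delta_pos":{"type":"array","items":{"type":"number"}},"dr":{"type":"array","items":{"type":"number"}}}}}},"required":["increments"]}

```bash
ls; mkdir -p pics; cat > h.py <<'E'
import numpy as np, cv2
from scipy.spatial.transform import Rotation as R
from workcell import ctrl
def grab(n):
    d=ctrl.get_image(n); d['R']=cv2.Rodrigues(np.array(d['rvec'],float))[0]; d['t']=np.array(d['tvec'],float).reshape(3); return d
def save(d,f): cv2.imwrite(f,d['img'][...,::-1])
def slopes(d,uv):
    uv=np.asarray(uv,float).reshape(-1,1,2)
    return cv2.undistortPoints(uv,np.array(d['mtx'],float),np.array([d['k1'],0,0,0],float)).reshape(-1,2)
def onplane(d,uv,z):
    s=slopes(d,uv); r=np.c_[s,np.ones(len(s))]@d['R']; c=-d['R'].T@d['t']
    return c+r*((z-c[2])/r[:,2])[:,None]
def cloud(d):
    v,u=np.indices(d['range_z'].shape); uv=np.c_[u.ravel(),v.ravel()]
    s=slopes(d,uv); z=d['range_z'].ravel()[:,None]
    p=(np.c_[s,np.ones(len(s))]*z-d['t'])@d['R']
    p[z[:,0]==0]=np.nan
    return p.reshape(*d['range_z'].shape,3)
def proj(d,P):
    return cv2.projectPoints(np.asarray(P,float).reshape(-1,1,3),np.array(d['rvec'],float),d['t'],np.array(d['mtx'],float),np.array([d['k1'],0,0,0],float))[0].reshape(-1,2)
E
python3 - <<'E'
from h import *
o=ctrl.get_obs(); print({k:np.round(v,3) for k,v in o.items()})
a=grab('top'); b=grab('side'); save(a,'pics/top0.png'); save(b,'pics/side0.png')
for d in(a,b): print(-d['R'].T@d['t'], d['R'][2], d['k1'])
E
```

```text
pics
{'t': np.float64(0.0), 'qpos': array([ 1.243,  0.424,  1.631, -0.   ,  1.089, -0.019]), 'qvel': array([-0.   , -0.001, -0.   , -0.001, -0.001,  0.   ]), 'joint_torque': array([ 1.0000e-03, -5.4463e+01, -2.7367e+01,  6.4000e-02,  2.3000e-02,
       -0.0000e+00]), 'ee_pos': array([189.737, 594.924, 229.883]), 'orientation': array([ 0.241,  1.557, -0.244]), 'ft_force': array([-0.181,  0.195, -0.155]), 'moment': array([-0.013, -0.005, -0.041]), 'width': np.float64(87.894)}
[ 321.590683     14.85274393 1451.50607955] [ 0.16194241  0.00109265 -0.98679961] -0.13588547160718167
[  87.47296976 -777.27561991  821.41544279] [ 0.39304386  0.65630107 -0.64403838] -0.011552675392139344
```

View pics/top0.png

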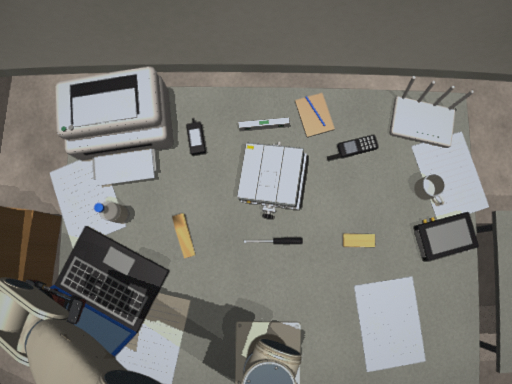

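View pics/side0.png

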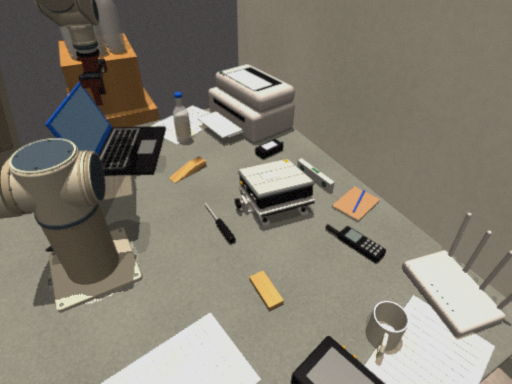

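The top view shows the wedge at about (183,235) on the left, the packer at (359,240), the terminal around (273,175) with its knob at (268,210), and the screwdriver at (275,241). The side view agrees. Next I measure the wedge, the tilt and the mount pose.

```bash
python3 - <<'E'
from h import *
a=grab('top'); print(ctrl.get_obs()['t'])
P=cloud(a); hsv=cv2.cvtColor(a['img'],cv2.COLOR_RGB2HSV)
m=cv2.inRange(hsv,(12,110,110),(30,255,255)); m[:200]=0
n,l,s,c=cv2.connectedComponentsWithStats(m)
for i in range(1,n):
    if s[i,4]<100: continue
    v,u=np.nonzero(l==i); p=P[v,u]; p=p[~np.isnan(p[:,0])]
    r=cv2.minAreaRect(p[:,:2].astype(np.float32)); print(s[i],r,'z',np.percentile(p[:,2],[2,50,98]))
    ax=np.linalg.svd(p[:,:2]-p[:,:2].mean(0))[2][0]; ax*=np.sign(ax[0]); q=(p[:,:2]-p[:,:2].mean(0))@ax
    print('axis',ax,p.mean(0),'ends',q.min(),q.max(),[ (int(k),round(float(np.median(p[(abs(q-k)<6),2])),1)) for k in range(-70,75,20) if (abs(q-k)<6).any()])
# terminal top: points z 75..140 around centre
g=P[130:220,225:320].reshape(-1,3); t=g[(g[:,2]>85)&(g[:,2]<150)]
c=t.mean(0); A=np.c_[t[:,:2]-c[:2],np.ones(len(t))]
for _ in range(4):
    co=np.linalg.lstsq(A,t[:,2],rcond=None)[0]; ok=abs(A@co-t[:,2])<4; t=t[ok];A=A[ok]
print('plane',co,len(t),t.mean(0)); r=cv2.minAreaRect(t[:,:2].astype(np.float32)); print(r); print(cv2.boxPoints(r))
lo=g[(g[:,2]>4)&(g[:,2]<14)]; print('base',cv2.minAreaRect(lo[:,:2].astype(np.float32)) if len(lo) else 0,len(lo))
big=cv2.resize(a['img'][120:265,150:390],None,fx=3.3,fy=3.3,interpolation=cv2.INTER_CUBIC); cv2.imwrite('pics/crop1.png',big[...,::-1])
E
```

```text
0.15
[174 214  20  44 462] ((398.2952880859375, 294.6771545410156), (151.43418884277344, 40.07904815673828), 16.633142471313477) z [ 2.13917712 22.13634972 33.53115356]
axis [0.96510732 0.26185464] [395.74930867 293.95841407  19.86491298] ends -73.0640130032576 78.35540722827476 [(-70, 3.2), (-50, 8.2), (-30, 13.3), (-10, 19.9), (10, 24.0), (30, 28.9), (50, 28.8), (70, 27.7)]
[343 237  30  10 109] ((373.3301696777344, -304.4105224609375), (101.6568374633789, 26.28282356262207), 77.70362854003906) z [ 4.2988385  16.64157021 23.38638354]
axis [0.15434765 0.9880166 ] [ 377.72493899 -286.33260814   16.12454616] ends -69.74593273484975 31.587294152905976 [(-70, 18.4), (-50, 20.5), (-30, 16.9), (-10, 15.7), (10, 17.1), (30, 14.8)]
plane [-2.36745790e-02 -1.90293254e-01  1.10614405e+02] 2558 [598.22635291   2.5323651  109.44251253]
((599.052978515625, -0.517425537109375), (192.69540405273438, 195.1012725830078), 81.61588287353516)
[[ 488.49655   -81.611694]
 [ 681.5127   -110.05917 ]
 [ 709.6094     80.57684 ]
 [ 516.59326   109.02432 ]]
base ((618.7921142578125, -9.331558227539062), (322.18731689453125, 339.0972900390625), 0.6862586736679077) 352
```

View pics/crop1.png

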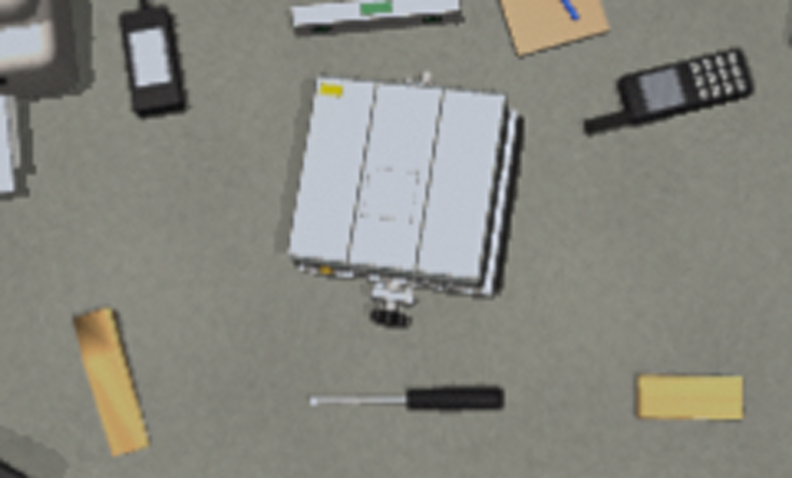

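The terminal lies on its left (+y) stops: fitted tilt is about 0.19 and mount yaw about -0.14. The wedge is 151 x 40 mm as measured, with its grip near (446,309). Now I compute the approach moves.

```bash
cat >> h.py <<'E'
def pose():
    o=ctrl.get_obs(); return np.array(o['ee_pos']),R.from_rotvec(o['orientation']),o
def target(yawjaw,pitch=0,zt=None):
    "tool down, tool y along world angle yawjaw (deg)"
    y=np.array([np.cos(np.radians(yawjaw)),np.sin(np.radians(yawjaw)),0]); x=np.array([0,0,-1.])
    return R.from_matrix(np.c_[x,y,np.cross(x,y)])
def delta(p,Rt):
    p0,r0,o=pose()
    print('t',o['t'],'pos',p0.round(1),'q',np.round(o['qpos'],2),'F',np.round(o['ft_force'],1),'w',round(float(o['width']),1))
    print('d(tool,cm)',(r0.inv().apply(np.array(p)-p0)/10).round(3),'dr',(r0.inv()*Rt).as_rotvec().round(4))
E
python3 - <<'E'
from h import *
p,r,o=pose(); print(r.as_matrix().round(3))
for y in (-73.4,106.6): delta([446,309,180],target(y))
E
```

```text
[[-0.     0.304  0.953]
 [-0.001  0.953 -0.304]
 [-1.    -0.001 -0.   ]]
t 0.15 pos [189.8 595.  230.1] q [ 1.24  0.42  1.63 -0.    1.09 -0.02] F [ 0.1  0.4 -0.5] w 87.9
d(tool,cm) [  5.031 -19.46   33.103] dr [2.5431e+00 1.5000e-03 5.0000e-04]
t 0.15 pos [189.8 595.  230.1] q [ 1.24  0.42  1.63 -0.    1.09 -0.02] F [ 0.1  0.4 -0.5] w 87.9
d(tool,cm) [  5.031 -19.46   33.103] dr [-5.985e-01 -4.000e-04  1.200e-03]
```

Call:
apply_moves --increments '[{"gripper": 100,"delta_pos": [0,-1.95,3.31],"dr": [0,0,0]},{"gripper": 100,"delta_pos": [0,-1.95,3.31],"dr": [0,0,0]},{"gripper": 100,"delta_pos": [0,-1.95,3.31],"dr": [0,0,0]},{"gripper": 100,"delta_pos": [0,-1.95,3.31],"dr": [0,0,0]},{"gripper": 100,"delta_pos": [0,-1.95,3.31],"dr": [0,0,0]}]'

```text
t: 0.57
ee_pos: [318.6, 450.7, 230.5]
orientation: [0.242, 1.557, -0.242]
ft_force: [-0.6, 0.6, 0.6]
width: 87.8
```

Call:
apply_moves --increments '[{"gripper": 100,"delta_pos": [1,-1.95,3.31],"dr": [0,0,0]},{"gripper": 100,"delta_pos": [1,-1.95,3.31],"dr": [0,0,0]},{"gripper": 100,"delta_pos": [1,-1.95,3.31],"dr": [0,0,0]},{"gripper": 100,"delta_pos": [1,-1.95,3.31],"dr": [0,0,0]},{"gripper": 100,"delta_pos": [1,-1.95,3.31],"dr": [0,0,0]}]'

```text
t: 0.98
ee_pos: [446.9, 307.4, 180.2]
orientation: [0.242, 1.557, -0.242]
ft_force: [0.6, 0.9, -0.5]
width: 87.8
```

Call:
apply_moves --increments '[{"gripper": 100,"delta_pos": [0,0,0],"dr": [0.12,0,0]},{"gripper": 100,"delta_pos": [0,0,0],"dr": [0.12,0,0]},{"gripper": 100,"delta_pos": [0,0,0],"dr": [0.12,0,0]},{"gripper": 100,"delta_pos": [0,0,0],"dr": [0.12,0,0]},{"gripper": 100,"delta_pos": [0,0,0],"dr": [0.12,0,0]}]'

```text
t: 1.4
ee_pos: [446.0, 308.7, 180.4]
orientation: [0.714, 1.45, -0.715]
ft_force: [-0.6, -0.5, -0.8]
width: 87.8
```

Call:
apply_moves --increments '[{"gripper": 100,"delta_pos": [0,0,0],"dr": [0.12,0,0]},{"gripper": 100,"delta_pos": [0,0,0],"dr": [0.12,0,0]},{"gripper": 100,"delta_pos": [0,0,0],"dr": [0.12,0,0]},{"gripper": 100,"delta_pos": [0,0,0],"dr": [0.12,0,0]},{"gripper": 100,"delta_pos": [0,0,0],"dr": [0.12,0,0]}]'

```text
t: 1.82
ee_pos: [445.8, 309.0, 180.5]
orientation: [1.167, 1.235, -1.168]
ft_force: [0.1, 0.9, -0.4]
width: 87.7
```

Call:
apply_moves --increments '[{"gripper": 100,"delta_pos": [0,0,0],"dr": [0.12,0,0]},{"gripper": 100,"delta_pos": [0,0,0],"dr": [0.12,0,0]},{"gripper": 100,"delta_pos": [0,0,0],"dr": [0.12,0,0]},{"gripper": 100,"delta_pos": [0,0,0],"dr": [0.12,0,0]},{"gripper": 100,"delta_pos": [0,0,0],"dr": [0.12,0,0]}]'

```text
t: 2.23
ee_pos: [445.8, 308.9, 180.5]
orientation: [1.597, 0.901, -1.598]
ft_force: [0.2, -0.9, 0.3]
width: 88.1
```

Call:
apply_moves --increments '[{"gripper": 100,"delta_pos": [0,0,0],"dr": [0.12,0,0]},{"gripper": 100,"delta_pos": [0,0,0],"dr": [0.12,0,0]},{"gripper": 100,"delta_pos": [0,0,0],"dr": [0.12,0,0]},{"gripper": 100,"delta_pos": [0,0,0],"dr": [0.12,0,0]},{"gripper": 100,"delta_pos": [0,0,0],"dr": [0.12,0,0]}]'

```text
t: 2.65
ee_pos: [445.9, 309.0, 180.5]
orientation: [1.985, 0.43, -1.986]
ft_force: [-0.2, -1.0, 0.3]
width: 87.9
```

```bash
python3 - <<'E'
from h import *
delta([446,309,180],target(-73.4))
w=grab('wrist'); save(w,'pics/w1.png'); print(-w['R'].T@w['t'],w['R'][2],w['R'][0])
P=cloud(w); hsv=cv2.cvtColor(w['img'],cv2.COLOR_RGB2HSV)
m=cv2.inRange(hsv,(10,90,90),(32,255,255))
n,l,s,c=cv2.connectedComponentsWithStats(m); i=1+np.argmax(s[1:,4]); print(s[i])
v,u=np.nonzero(l==i); p=P[v,u]; p=p[~np.isnan(p[:,0])]
print(cv2.minAreaRect(p[:,:2].astype(np.float32)),np.percentile(p[:,2],[2,50,98]))
t=p[p[:,2]>26]; print('tail',cv2.minAreaRect(t[:,:2].astype(np.float32)))
E
```

```text
t 2.65 pos [445.9 309.  180.5] q [ 0.58  0.37  1.85 -0.    0.92  1.73] F [-0.2 -1.   0.3] w 87.9
d(tool,cm) [ 0.052  0.003 -0.014] dr [ 1.372e-01  4.000e-04 -1.000e-04]
[511.78694638 338.21519026 335.31100798] [-0.24136962 -0.11029268 -0.96414534] [ 4.14448912e-01 -9.10072511e-01  3.51569551e-04]
[ 221  164   52  117 3627]
((394.951171875, 294.031005859375), (149.65869140625, 42.60194396972656), 16.629762649536133) [ 4.11337015 24.14931821 31.87496692]
tail ((431.8619079589844, 306.4532470703125), (71.57614135742188, 39.83147430419922), 16.986698150634766)
```

View pics/w1.png

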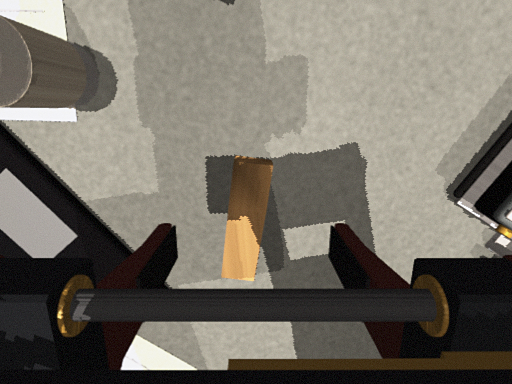

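The wrist view shows the wedge between the jaws, tail at about (255,165) and tip at (238,278). The centre agrees within 3 mm with the top view. I descend and grip.

Call:
apply_moves --increments '[{"gripper": 100,"delta_pos": [2,0,0.1],"dr": [0.12,0,0]},{"gripper": 100,"delta_pos": [4,0,0.1],"dr": [0.017,0,0]},{"gripper": 100,"delta_pos": [4,0,0],"dr": [0,0,0]},{"gripper": 100,"delta_pos": [3,0,0],"dr": [0,0,0]},{"gripper": 100,"delta_pos": [1,0,0],"dr": [0,0,0]}]'

```text
t: 3.12
ee_pos: [441.6, 306.7, 36.7]
orientation: [2.053, 0.307, -2.066]
ft_force: [0.1, -0.5, -0.0]
width: 87.8
```

Call:
apply_moves --increments '[{"gripper": 100,"delta_pos": [1,0,0],"dr": [0,0,0]},{"gripper": 100,"delta_pos": [1,0,0],"dr": [0,0,0]},{"gripper": 100,"delta_pos": [0.5,0,0],"dr": [0,0,0]},{"gripper": 100,"delta_pos": [0.3,0,0],"dr": [0,0,0]},{"gripper": 100,"delta_pos": [0,0,0],"dr": [0,0,0]}]'

```text
t: 3.53
ee_pos: [444.6, 308.6, 13.1]
orientation: [2.063, 0.308, -2.062]
ft_force: [-0.3, -0.1, -0.2]
width: 87.3
```

Call:
apply_moves --increments '[{"gripper": 40,"delta_pos": [0,0,0],"dr": [0,0,0]},{"gripper": 40,"delta_pos": [0,0,0],"dr": [0,0,0]},{"gripper": 40,"delta_pos": [0,0,0],"dr": [0,0,0]},{"gripper": 40,"delta_pos": [0,0,0],"dr": [0,0,0]},{"gripper": 40,"delta_pos": [0,0,0],"dr": [0,0,0]}]'

```text
t: 3.95
ee_pos: [444.3, 308.4, 13.0]
orientation: [2.063, 0.308, -2.062]
ft_force: [-0.3, -0.8, 0.2]
width: 57.9
```

Call:
apply_moves --increments '[{"gripper": 30,"delta_pos": [0,0,0],"dr": [0,0,0]},{"gripper": 30,"delta_pos": [0,0,0],"dr": [0,0,0]},{"gripper": 30,"delta_pos": [0,0,0],"dr": [0,0,0]},{"gripper": 30,"delta_pos": [0,0,0],"dr": [0,0,0]},{"gripper": 30,"delta_pos": [0,0,0],"dr": [0,0,0]}]'

```text
t: 4.37
ee_pos: [444.2, 308.4, 12.7]
orientation: [2.063, 0.307, -2.062]
ft_force: [-0.0, 0.3, 1.3]
width: 39.7
```

Call:
apply_moves --increments '[{"gripper": 30,"delta_pos": [-1,0,0],"dr": [0,0,0]},{"gripper": 30,"delta_pos": [-1,0,0],"dr": [0,0,0]},{"gripper": 30,"delta_pos": [-1,0,0],"dr": [0,0,0]},{"gripper": 30,"delta_pos": [-1,0,0],"dr": [0,0,0]},{"gripper": 30,"delta_pos": [-1,0,0],"dr": [0,0,0]}]'

```text
t: 4.78
ee_pos: [444.4, 308.4, 64.2]
orientation: [2.063, 0.308, -2.062]
ft_force: [0.6, -0.6, -1.3]
width: 40.2
```

Call:
apply_moves --increments '[{"gripper": 30,"delta_pos": [0,0,0],"dr": [-0.11,0,0]},{"gripper": 30,"delta_pos": [0,0,0],"dr": [-0.11,0,0]},{"gripper": 30,"delta_pos": [0,0,0],"dr": [-0.11,0,0]},{"gripper": 30,"delta_pos": [0,0,0],"dr": [-0.11,0,0]},{"gripper": 30,"delta_pos": [0,0,0],"dr": [-0.11,0,0]}]'

```text
t: 5.2
ee_pos: [444.4, 308.5, 63.7]
orientation: [1.717, 0.778, -1.716]
ft_force: [-0.4, 0.8, -1.8]
width: 39.8
```

Call:
apply_moves --increments '[{"gripper": 30,"delta_pos": [0,0,0],"dr": [-0.11,0,0]},{"gripper": 30,"delta_pos": [0,0,0],"dr": [-0.11,0,0]},{"gripper": 30,"delta_pos": [0,0,0],"dr": [-0.11,0,0]},{"gripper": 30,"delta_pos": [0,0,0],"dr": [-0.11,0,0]},{"gripper": 30,"delta_pos": [0,0,0],"dr": [-0.11,0,0]}]'

```text
t: 5.62
ee_pos: [444.3, 308.5, 63.7]
orientation: [1.334, 1.124, -1.332]
ft_force: [0.2, -0.1, -0.1]
width: 40.1
```

```bash
python3 - <<'E'
from h import *
a=grab('top'); P=cloud(a); 
box=a['img'][120:222,215:325]; hsv=cv2.cvtColor(box,cv2.COLOR_RGB2HSV)
Pb=P[120:222,215:325]; 
# terminal top: bright pixels with height >85
m=((hsv[...,2]>150)&(Pb[...,2]>80)).astype(np.uint8)
cs,_=cv2.findContours(m,cv2.RETR_EXTERNAL,cv2.CHAIN_APPROX_NONE); c=max(cs,key=cv2.contourArea)
p=Pb[c[:,0,1],c[:,0,0]]; g=Pb[m>0]
r=cv2.minAreaRect(c.astype(np.float32)); print('pixrect',r)
n=np.c_[g[:,:2],np.ones(len(g))]; k=np.linalg.lstsq(n,g[:,2],rcond=None)[0]; print('plane',k,'tilt',np.hypot(*k[:2]),'yaw(deg) from gradient',np.degrees(np.arctan2(-k[0],-k[1]))*-1)
# edges: cast the pixel rect corners on the tilted plane
uv=cv2.boxPoints(r)+[215,120]
s=slopes(a,uv); d=np.c_[s,np.ones(4)]@a['R']; C=-a['R'].T@a['t']
t=(k[0]*C[0]+k[1]*C[1]+k[2]-C[2])/(d[:,2]-d[:,:2]@k[:2]); Q=C+d*t[:,None]; print(Q.round(1)); 
for i in range(4): e=Q[(i+1)%4]-Q[i]; print(np.linalg.norm(e).round(1),np.degrees(np.arctan2(e[1],e[0])).round(2))
nn=np.array([-k[0],-k[1],1]);nn/=np.linalg.norm(nn); print('axis centre',Q.mean(0)-75*nn)
# brick and bottle
for nme,(v0,v1,u0,u1) in dict(brick=(118,158,182,210),bottle=(195,225,90,122)).items():
    q=P[v0:v1,u0:u1].reshape(-1,3); q=q[q[:,2]>15]; print(nme,q.min(0).round(),q.max(0).round())
delta([634,238,62.5],target(-8.3))
E
```

```text
pixrect ((54.54999542236328, 52.650001525878906), (57.84133529663086, 56.56854248046875), 8.130102157592773)
plane [-2.96628998e-02 -2.00056702e-01  1.28116506e+02] tilt 0.20224384200061407 yaw(deg) from gradient -8.433938609228157
[[ 522.4  107.3   91.2]
 [ 714.2   85.    89.9]
 [ 677.8 -105.   129. ]
 [ 492.8  -78.9  129.3]]
193.1 -6.63
197.3 -100.86
186.8 171.97
192.3 80.94
axis centre [599.61073339 -12.60148482  36.33284957]
brick [681. 230.  15.] [818. 301.  43.]
bottle [434. 491.  34.] [496. 551. 218.]
t 5.6667 pos [444.3 308.5  63.7] q [ 0.58  0.55  1.91 -0.    0.68  0.75] F [-0.1 -0.5 -0.7] w 40.0
d(tool,cm) [ 0.126 19.859  3.872] dr [-0.0182 -0.0005 -0.0006]
```

Mount yaw is about -8.4°, axis centre about (598.5,-13.5), tilt 0.202. The brick is at x≥681, y≥230. I move parallel to the edge first, staying lifted, then towards it.

Call:
apply_moves --increments '[{"gripper": 30,"delta_pos": [0,1.99,0],"dr": [-0.018,0,0]},{"gripper": 30,"delta_pos": [0,1.99,0],"dr": [0,0,0]},{"gripper": 30,"delta_pos": [0,1.99,0],"dr": [0,0,0]},{"gripper": 30,"delta_pos": [0,1.99,0],"dr": [0,0,0]},{"gripper": 30,"delta_pos": [0,1.99,0],"dr": [0,0,0]}]'

```text
t: 6.08
ee_pos: [543.4, 292.3, 63.5]
orientation: [1.326, 1.129, -1.325]
ft_force: [-0.5, -0.2, -0.8]
width: 39.9
```

Call:
apply_moves --increments '[{"gripper": 30,"delta_pos": [0,1.99,0],"dr": [0,0,0]},{"gripper": 30,"delta_pos": [0,1.99,0],"dr": [0,0,0]},{"gripper": 30,"delta_pos": [0,1.99,0],"dr": [0,0,0]},{"gripper": 30,"delta_pos": [0,1.99,0],"dr": [0,0,0]},{"gripper": 30,"delta_pos": [0,1.99,0],"dr": [0,0,0]}]'

```text
t: 6.5
ee_pos: [641.6, 276.6, 63.5]
orientation: [1.326, 1.129, -1.326]
ft_force: [-0.2, 0.4, -0.8]
width: 39.8
```

Call:
apply_moves --increments '[{"gripper": 30,"delta_pos": [0,0,1],"dr": [0,0,0]},{"gripper": 30,"delta_pos": [0,0,1],"dr": [0,0,0]},{"gripper": 30,"delta_pos": [0,0,1],"dr": [0,0,0]},{"gripper": 30,"delta_pos": [0,0,1],"dr": [0,0,0]},{"gripper": 30,"delta_pos": [0,0,1],"dr": [0,0,0]}]'

```text
t: 6.92
ee_pos: [631.6, 226.4, 62.8]
orientation: [1.324, 1.131, -1.325]
ft_force: [-0.1, -0.6, -1.8]
width: 39.8
```

```bash
python3 - <<'E'
from h import *
delta([633.4,227,12.7],target(-8.3))
w=grab('wrist'); save(w,'pics/w2.png'); s=grab('side')
c=proj(s,[[600,60,40]])[0]; print(c)
x,y=c.astype(int); x0,y0=max(0,x-75),max(0,y-65)
cv2.imwrite('pics/s2.png',cv2.resize(s['img'][y0:y0+115,x0:x0+150],None,fx=5,fy=5,interpolation=cv2.INTER_CUBIC)[...,::-1])
P=cloud(w); hsv=cv2.cvtColor(w['img'],cv2.COLOR_RGB2HSV)
m=cv2.inRange(hsv,(10,90,60),(32,255,255))
n,l,st,_=cv2.connectedComponentsWithStats(m); i=1+np.argmax(st[1:,4]); print(st[i])
v,u=np.nonzero(l==i); p=P[v,u]; p=p[~np.isnan(p[:,0])]; p=p[(p[:,2]>30)&(p[:,2]<100)]
print(cv2.minAreaRect(p[:,:2].astype(np.float32)),np.percentile(p[:,2],[2,50,98]))
E
```

```text
t 6.9167 pos [631.6 226.4  62.8] q [0.33 0.7  1.6  0.   0.84 0.48] F [-0.1 -0.6 -1.8] w 39.8
d(tool,cm) [ 5.01   0.171 -0.091] dr [-0.0125  0.0004  0.0008]
[264.64999724 181.23581717]
[ 212  198   84   91 7278]
((634.0892333984375, 230.11231994628906), (39.72014617919922, 43.491050720214844), 80.3391342163086) [55.12931598 80.70597229 82.03408796]
```

View pics/w2.png

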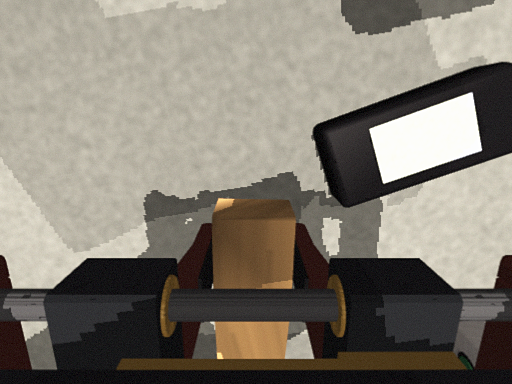

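The wrist view shows the wedge held square (tail at 213–297, 200) and the brick clear to the right, corner at (345,205). I lower the wedge to the table.

Call:
apply_moves --increments '[{"gripper": 30,"delta_pos": [1.5,0.17,0],"dr": [-0.0125,0,0]},{"gripper": 30,"delta_pos": [1.5,0,0],"dr": [0,0,0]},{"gripper": 30,"delta_pos": [1,0,0],"dr": [0,0,0]},{"gripper": 30,"delta_pos": [0.5,0,0],"dr": [0,0,0]},{"gripper": 30,"delta_pos": [0.4,0,0],"dr": [0,0,0]}]'

```text
t: 7.43
ee_pos: [633.1, 227.2, 12.5]
orientation: [1.312, 1.139, -1.318]
ft_force: [-15.2, -4.2, 40.4]
width: 39.7
```

Call:
apply_moves --increments '[{"gripper": 30,"delta_pos": [0.1,0,0],"dr": [0,0,0]},{"gripper": 30,"delta_pos": [0,0,0],"dr": [0,0,0]},{"gripper": 30,"delta_pos": [0,0,0],"dr": [0,0,0]},{"gripper": 30,"delta_pos": [0,0,0],"dr": [0,0,0]},{"gripper": 30,"delta_pos": [0,0,0],"dr": [0,0,0]}]'

```text
t: 7.85
ee_pos: [634.3, 227.4, 12.6]
orientation: [1.314, 1.138, -1.315]
ft_force: [-3.0, 0.6, 2.7]
width: 40.3
```

```bash
python3 - <<'E'
from h import *
delta([633.4,227,12.7],target(-8.4)); print(ctrl.get_obs()['moment'])
a=grab('top'); s=grab('side')
# wedge outline in the top view, and tail from the wrist
P=cloud(a); hsv=cv2.cvtColor(a['img'],cv2.COLOR_RGB2HSV)
A=np.array([598.5,-13.5,0]); X=np.array([.9893,-.146,0]); Y=np.array([.146,.9893,0])
for nm,pt in dict(edge=A+103*Y+[0,0,17],edgeN=A+103*Y-90*X+[0,0,17],edgeF=A+103*Y+90*X+[0,0,17],tip=A+118*Y+[0,0,3]).items(): print(nm,pt.round(),proj(a,pt).round(),proj(s,pt).round())
c=proj(a,A+110*Y)[0].astype(int)
i1=cv2.resize(a['img'][c[1]-45:c[1]+45,c[0]-65:c[0]+65],(780,540),interpolation=cv2.INTER_CUBIC); cv2.imwrite('pics/t3.png',i1[...,::-1]); print('crop origin',c-[65,45])
E
```

```text
t 7.85 pos [634.3 227.4  12.6] q [0.33 0.77 1.6  0.   0.77 0.47] F [-3.   0.6  2.7] w 40.3
d(tool,cm) [-0.007 -0.08   0.052] dr [0.0023 0.0001 0.0005]
[-0.18580486  0.57698869 -0.04838432]
edge [614.  88.  17.] [[244. 174.]] [[264. 181.]]
edgeN [525. 102.  17.] [[240. 199.]] [[241. 186.]]
edgeF [703.  75.  17.] [[249. 149.]] [[286. 176.]]
tip [616. 103.   3.] [[240. 174.]] [[262. 181.]]
crop origin [177 129]
```

View pics/t3.png

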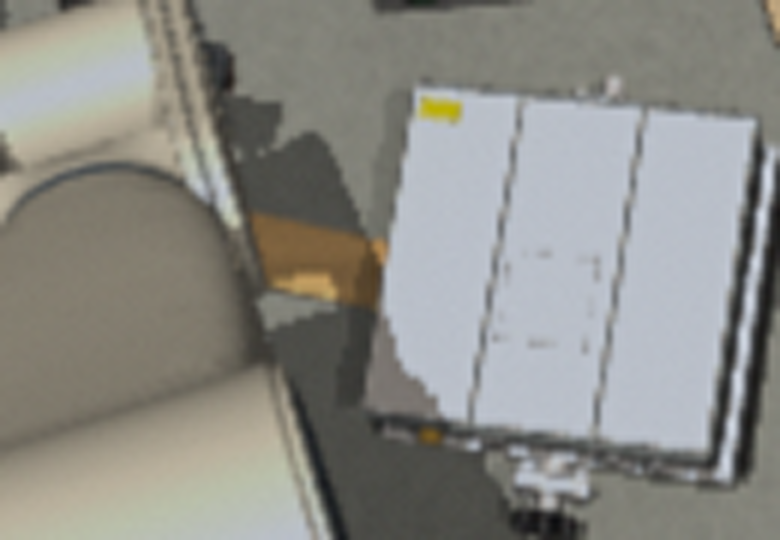

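The top crop shows the wedge (250–385, 215–305) on the table square to the edge and near its middle, within about 5 mm after allowing for parallax. The force is light. I slide in to just before contact, then check.

Call:
apply_moves --increments '[{"gripper": 30,"delta_pos": [0,0,0.4],"dr": [0,0,0]},{"gripper": 30,"delta_pos": [0,0,0.4],"dr": [0,0,0]},{"gripper": 30,"delta_pos": [0,0,0.4],"dr": [0,0,0]},{"gripper": 30,"delta_pos": [0,0,0.4],"dr": [0,0,0]},{"gripper": 30,"delta_pos": [0,0,0.4],"dr": [0,0,0]}]'

```text
t: 8.37
ee_pos: [631.8, 206.9, 12.7]
orientation: [1.315, 1.137, -1.315]
ft_force: [-0.5, 0.9, 0.7]
width: 39.9
```

Call:
apply_moves --increments '[{"gripper": 30,"delta_pos": [0,0,0.4],"dr": [0,0,0]},{"gripper": 30,"delta_pos": [0,0,0.4],"dr": [0,0,0]},{"gripper": 30,"delta_pos": [0,0,0.4],"dr": [0,0,0]},{"gripper": 30,"delta_pos": [0,0,0.4],"dr": [0,0,0]},{"gripper": 30,"delta_pos": [0,0,0.4],"dr": [0,0,0]}]'

```text
t: 8.78
ee_pos: [628.7, 187.2, 12.7]
orientation: [1.315, 1.137, -1.315]
ft_force: [0.7, 1.0, 0.9]
width: 39.9
```

Call:
apply_moves --increments '[{"gripper": 30,"delta_pos": [0,0,0.2],"dr": [0,0,0]},{"gripper": 30,"delta_pos": [0,0,0.2],"dr": [0,0,0]},{"gripper": 30,"delta_pos": [0,0,0.2],"dr": [0,0,0]},{"gripper": 30,"delta_pos": [0,0,0.2],"dr": [0,0,0]},{"gripper": 30,"delta_pos": [0,0,0.2],"dr": [0,0,0]}]'

```text
t: 9.2
ee_pos: [627.4, 178.0, 12.7]
orientation: [1.315, 1.138, -1.314]
ft_force: [0.2, 3.6, -1.4]
width: 40.0
```

```bash
cat > tilt.py <<'E'
from h import *
def tilt(n=4):
    A=np.array([598.5,-13.5]); X=np.array([.9893,-.146]); Y=np.array([.146,.9893]); r=[]
    for _ in range(n):
        a=grab('top'); P=cloud(a)[120:222,215:325].reshape(-1,3); q=np.c_[(P[:,:2]-A)@X,(P[:,:2]-A)@Y]
        m=(abs(q[:,0])<80)&(q[:,1]>-70)&(q[:,1]<100)&(P[:,2]>75)&(P[:,2]<140); q=q[m]; z=P[m,2]
        for _ in range(4):
            k=np.linalg.lstsq(np.c_[q,np.ones(len(q))],z,rcond=None)[0]; e=abs(q@k[:2]+k[2]-z)<5; q,z=q[e],z[e]
        r.append(-np.arctan(k[1]))
    t=np.mean(r); print('tilt',t.round(4),'+-',np.std(r).round(4),'daylight at stops',((.2-t)*80).round(2)); 
if __name__=='__main__':
    p,r,o=pose(); print(o['t'],p.round(1),'F',np.round(o['ft_force'],1),'M',np.round(o['moment'],2),'w',o['width'])
    d=(p[:2]-[598.5,-13.5]); print('mount xy',d@[.9893,-.146],d@[.146,.9893],'tool x axis',r.as_matrix()[:,0].round(4),'jaw',np.degrees(np.arctan2(*r.as_matrix()[[1,0],1])).round(2)); tilt()
E
python3 tilt.py
```

```text
9.2 [627.4 178.   12.7] F [ 0.2  3.6 -1.4] M [0.54 0.12 0.03] w 40.04735448673852
mount xy 0.6289548334037365 193.6735341312939 tool x axis [ 4.e-04  5.e-04 -1.e+00] jaw -8.28
tilt 0.1954 +- 0.001 daylight at stops 0.37
```

First contact shows at tip y ≈ 69 mm, where geometry predicts 70, with Fy up to 3.6 N. I slide about 16 mm further.

Call:
apply_moves --increments '[{"gripper": 30,"delta_pos": [0,0,0.16],"dr": [0,0,0]},{"gripper": 30,"delta_pos": [0,0,0.16],"dr": [0,0,0]},{"gripper": 30,"delta_pos": [0,0,0.16],"dr": [0,0,0]},{"gripper": 30,"delta_pos": [0,0,0.16],"dr": [0,0,0]},{"gripper": 30,"delta_pos": [0,0,0.16],"dr": [0,0,0]}]'

```text
t: 9.82
ee_pos: [626.1, 169.7, 12.7]
orientation: [1.315, 1.137, -1.315]
ft_force: [0.9, 3.1, -0.2]
width: 40.0
```

Call:
apply_moves --increments '[{"gripper": 30,"delta_pos": [0,0,0.16],"dr": [0,0,0]},{"gripper": 30,"delta_pos": [0,0,0.16],"dr": [0,0,0]},{"gripper": 30,"delta_pos": [0,0,0.16],"dr": [0,0,0]},{"gripper": 30,"delta_pos": [0,0,0.16],"dr": [0,0,0]},{"gripper": 30,"delta_pos": [0,0,0.16],"dr": [0,0,0]}]'

```text
t: 10.23
ee_pos: [625.0, 161.7, 12.7]
orientation: [1.315, 1.137, -1.315]
ft_force: [0.5, 2.5, 1.2]
width: 39.9
```

Call:
apply_moves --increments '[{"gripper": 30,"delta_pos": [0,0,0],"dr": [0,0,0]},{"gripper": 30,"delta_pos": [0,0,0],"dr": [0,0,0]},{"gripper": 30,"delta_pos": [0,0,0],"dr": [0,0,0]},{"gripper": 30,"delta_pos": [0,0,0],"dr": [0,0,0]},{"gripper": 30,"delta_pos": [0,0,0],"dr": [0,0,0]}]'

```text
t: 10.65
ee_pos: [624.9, 161.5, 12.6]
orientation: [1.314, 1.137, -1.315]
ft_force: [-0.1, -1.7, 0.9]
width: 40.0
```

```bash
python3 tilt.py; python3 - <<'E'
from h import *
s=grab('side'); c=proj(s,[[612,90,30]])[0].astype(int); print(c)
w=grab('wrist'); P=cloud(w); hsv=cv2.cvtColor(w['img'],cv2.COLOR_RGB2HSV)
m=cv2.inRange(hsv,(10,90,60),(32,255,255)); n,l,st,_=cv2.connectedComponentsWithStats(m); i=1+np.argmax(st[1:,4])
p=P[l==i]; p=p[(p[:,2]>20)&(p[:,2]<45)]; A=np.c_[p[:,:2]-p[:,:2].mean(0),np.ones(len(p))]; print('tail top plane',np.linalg.lstsq(A,p[:,2],rcond=None)[0], cv2.minAreaRect(p[:,:2].astype(np.float32)))
f=lambda im,u,v,h,k:cv2.resize(im[v-h:v+h,u-h:u+h],(k,k),interpolation=cv2.INTER_CUBIC)
a=grab('top'); out=np.hstack([f(s['img'],c[0],c[1],50,400),f(a['img'],250,178,50,400)]); cv2.imwrite('pics/f4.png',out[...,::-1])
E
```

```text
10.65 [624.9 161.5  12.6] F [-0.1 -1.7  0.9] M [-0.41  0.12  0.03] w 39.966402074989176
mount xy 0.5346253223206481 176.95856106533995 tool x axis [-4.e-04 -6.e-04 -1.e+00] jaw -8.27
tilt 0.1484 +- 0.0014 daylight at stops 4.13
[263 177]
tail top plane [-7.78572971e-03 -6.00177045e-02  3.03625374e+01] ((626.443603515625, 165.36767578125), (40.30101776123047, 41.76327896118164), 81.05976104736328)
```

View pics/f4.png

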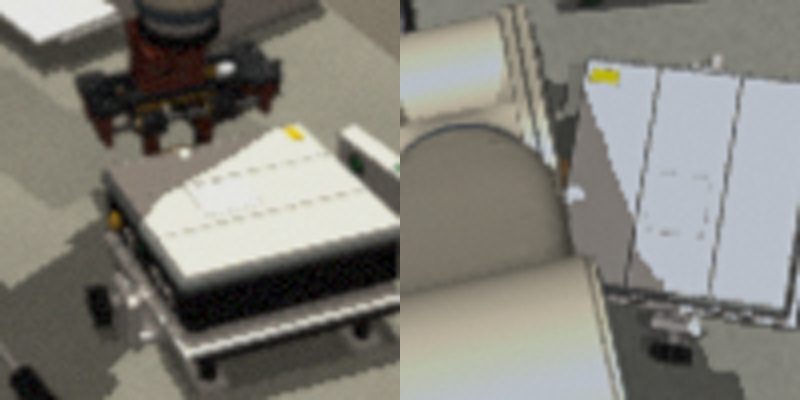

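Side and top crops: the gripper is clear of the terminal, the wedge is under the low edge, and the screwdriver and knob are untouched. Tilt is about 0.15, so roughly 4 mm of daylight. One robust check that the wedge is flat, then I hand in.

```bash
python3 - <<'E'
from h import *
w=grab('wrist'); P=cloud(w); hsv=cv2.cvtColor(w['img'],cv2.COLOR_RGB2HSV)
m=cv2.inRange(hsv,(10,90,60),(32,255,255)); n,l,st,_=cv2.connectedComponentsWithStats(m); i=1+np.argmax(st[1:,4])
p=P[cv2.erode((l==i).astype(np.uint8),np.ones((7,7)))>0]; y=(p[:,:2]-[598.5,-13.5])@[.146,.9893]-177
for k in range(-15,26,5):
    z=p[abs(y-k)<2.5,2]
    if len(z)>20: print(k,np.median(z).round(1),len(z))
E
```

```text
-15 30.6 117
-10 30.9 642
-5 30.9 668
0 30.9 697
5 30.9 683
10 30.9 727
15 30.9 750
20 30.8 786
25 21.9 1153
```

The tail top is level at 30.9 mm all along, so the wedge is flat. I hand in.

```bash
python3 -c "
from h import *
print(ctrl.close_job())"; python3 tilt.py 2>&1 | tail -4
```

```text
the job is handed in; nothing more can be done
None
the job is handed in; nothing more can be done
```

The terminal had flopped on to its left (+y) stops, and its low side now rests on the wedge, clear of the stops, ready for you to tighten the clamp. I gripped the wedge by its tail, set it down square to the middle of the left edge and slid it in along the table. It touched at tip y ≈ 69 mm, where geometry gave 70 mm, and I went about 16.5 mm further. The job was handed in at about 11 s, with the wedge still gripped.

**Last checks:**
- **Lift:** the tilt went from about 0.195–0.20 to 0.148 rad, well short of level. That is about 4 mm of daylight at the stops; the depth fit may overstate it by 0.4 mm.
- **Wedge:** its tail top is level at 30.9 mm (nominal 30), so it lies flat on the table. The grip width is 40.0 mm, and the tool is within 1 mm of the middle of the edge. A top picture taken before sliding in suggested up to about 6 mm off.
- **Forces:** the last readings were under 2 N. Setting the wedge down on the table peaked briefly at about 43 N at the wrist.
- **Other things:** the gripper was clear of the terminal in the last pictures. I did not measure the packer and the other objects again, but the arm's path stayed clear of them.

A first plane fit of the wedge's tail showed a slope of 0.06. It had included the end face, and the check with trimmed edges showed the tail level. I could not check the tilt after handing in, because no more readings were allowed.

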